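# Press the tipped grease flask into the filler's sprung ring and hold it down

## Task

One of the three grease flasks in the lane has tipped over against the front bar. Take it out, stand it upright in the sprung ring of the filler dock, push it down with the ring until the ring stops at the bottom, and finish while still holding it pressed down there, without letting go. Leave the other two flasks standing in the lane.

Things in the scene. Friction and masses are not known exactly. Their poses are not given: they have to be found in the camera images.
- flask_center (a point): Tipped grease flask (loose, 0.2-0.37 kg), leaning 38 deg from upright to the robot side, body on the lane's front bar. Aluminium body 48 mm dia, 72 tall; cone shoulder to 88; neck 26 dia to 94; dark cap 28 dia from 94 to the top at 130 mm. Point: on the axis half-way up, 65 mm from the foot; z axis runs from foot to cap. It can be drawn out along its own axis, cap first.
- standing_a_center (a point): A like flask standing upright in another slot of the lane; the point is on its axis half-way up, 65 mm from the foot, z up. It is to stay standing.
- standing_b_center (a point): The third flask, alike and also upright, in the remaining slot; the point is as on the other. It is to stay standing.
- lane: Fixed grey lane, 300 mm long, three slots 98 mm apart along its y. Origin on the table under the middle slot; x points away from the robot side. Floor 4 mm thick; back wall 30 mm high at x = +38 mm; at the front (x = -57 mm) a round bar 10 mm thick, axis 44 mm above the table, with a pair of upright pins 28 mm tall, 61 mm apart, at each slot.
- dock: Fixed filler dock: steel base plate 130 mm square, 6 mm thick, with a round grey housing 92 mm outside and 78 mm inside diameter, top 36 mm above the table. Origin on the table under the centre of the ring; z up. The sprung ring moves up and down inside the housing.
- ring_floor (a point): Centre of the inner floor of the sprung steel ring cradle (a shallow round cup), z up, where the flask's foot rests: 31 mm above the table when up, 11 mm when fully down. Bore 52 mm dia, widening to about 63 mm at the mouth, 25 mm deep; rim 56 mm above the table when up and 36 mm, flush with the housing, when fully down.
- ring (a joint): How far the ring is pressed down, in m: 0 up, 0.020 fully down against its stop. A spring of 400 N/m with 6.5 N preload pushes it up: a flask's weight alone does not move it, and holding a flask fully down takes about 8 to 12 N from the hand.

How it is judged:
By the outcome, as a careful person would: the job done as asked, in the order asked, and still so for the second after the job is handed in, while the arm keeps its last pose, push and grip.
It also fails if it takes over 51 s, if anything falls off the work surface, if the arm or the gripper's body presses on something with over 40 N, if the wrist force passes 120 N, or if a joint passes its speed limit or range.

## Robot

A 6-joint arm with a two-finger parallel gripper is mounted at the origin on the work surface. World frame = base frame: x ahead of the robot, y to its left, z up, the work surface at z = 0. Lengths are in m, angles in degrees, forces in N, time in s.
With the tool pointing down it reaches from about 0.4 to 0.825 m from the base axis. Payload 7 kg.
Tool frame: the origin (TCP) lies where the fingers leave the gripper's body, on its centre line; the fingertips stand 66 mm ahead of it and the grasp point (between the pads) lies 47 mm ahead of it; z points along the fingers, y is the direction in which the jaws open and shut (so a half turn about z gives the same grasp; the last joint's range is limited). The gripper opens to 88 mm and grips with 3 to 60 N. Pads are 19 mm wide; open, the fingers measure 130 mm over their backs; the gripper's body (78 mm by 193 mm) begins 47 mm behind the grasp point.
Start: joints at [-55.227, 20.546, 0.682, 0, -70.136, -16.507], TCP at [0.212, -0.641, 0.292] pointing down, gripper open.
Joint ranges: [-176.03, 176.03], [-82.01, 121.73], [-58.28, 71.71], [-173.87, 95.51], [-174.79, -0.11], [-173.66, 173.66]. Speed limits (degrees/s): [136.94, 136.94, 172.46, 180, 180, 180].

## Interface

Orientations are given as [roll, pitch, yaw] about the fixed x, y, z axes, in that order (R = Rz(yaw) Ry(pitch) Rx(roll)).
In Python, from plant import get_obs, snapshot, close_job gives the robot as it stands.
- The arm moves only by the tool play_rows, never from a script. Its argument "series" is a list of rows, each a list of 5 numbers: the opening in per cent of the stroke, from 0 (shut) to 100 (fully open), then the shift along the tool's x, y, z in m, then the turn about the tool's z in degrees. In form: [[jaw, dx, dy, dz, spin], ...]. A call has 1 to 10 rows; each row is the pose to reach, as a shift and turn from the pose commanded when the call began, along the tool's axes at that moment; what a row does not reach only later rows make up. A row lasts 1/10 s, in which the tool goes at most 50 mm and 8.59 degrees, less where a joint would pass 70% of its speed; a pose out of reach is approached as far as the arm can. A call with a gripper value outside its range is refused whole. The fingers move at their own pace and stop on an object; the grip force is fixed at half the most. Time passes only in rows, so rows that repeat a pose let the fingers close. It gives the time, the measured TCP pose, the force and the opening at its end, in the units of the state.
- get_obs(): the state, without advancing time (a new reading comes with each control period).
- snapshot(name): name is "side" or "top"; returns a dict with "frame" (420x560x3 uint8, red, green, blue), "z_map" (420x560 float32, m along the optical axis (not along the pixel's ray), 0 where there is no reading), "mtx" (3x3 intrinsics, pixels), "camera_from_world" (4x4, takes a point from world to camera coordinates). Camera axes: x right, y up, looking along -z (the intrinsics and any distortion apply to the point x, -y, -z); pixel columns grow to the right and rows downward; lengths in m; the calibration is good to about 2 mm. A picture is of the moment at which its call begins.
- close_job(): hands the job in, once; it reports no verdict.
The state is a dict: "clock": time; "joint_pos": joint angles; "qvel": joint speeds; "tau": joint torques, N m; "tool_pos": TCP position; "orientation": TCP orientation; "force": force on the tool from outside, world axes, zero at the start; "moment": the same for the moment, N m; "opening": finger opening in m.
Only numpy, scipy, OpenCV 4.12 (cv2) and the standard library are available. Lean on these libraries where they do the work, as an engineer would, in place of code of your own. Each camera call takes 0.05 s, during which the arm holds its last target.

## Working session

There is one attempt and no reset: what is moved stays moved. The work goes in short steps, Python scripts to look and compute and a tool call to move; the robot and the scene stay as the last step left them, time stands still between calls to the robot, and variables do not carry over. Pictures are saved under pics/ and viewed, and the job is handed in when it is done.

Besides the shell and the picture viewer there is one more tool, called after "Call:" in YAML: its name, and indented under it one key for each argument. play_rows: Moves the arm, as the interface text tells. Its arguments: {"type":"object","properties":{"series":{"type":"array"}},"required":["series"]}

```bash
ls; mkdir -p pics; python3 - <<'E'
from plant import get_obs, snapshot
import cv2,numpy as np
print(get_obs())
for n in("side","top"):
    s=snapshot(n); cv2.imwrite(f"pics/{n}0.png",s["frame"][:,:,::-1]); np.savez(f"{n}0.npz",**s)
    print(n,s["mtx"],s["camera_from_world"],[k for k in s])
E
```

```text
pics
{'clock': 0.0, 'joint_pos': array([-5.52276797e+01,  2.05914300e+01,  6.33862000e-01, -2.12801192e-02,
       -7.01333243e+01, -1.65043752e+01]), 'qvel': array([ 0.03124669, -0.07005422,  0.12997783, -0.12909267, -0.0251344 ,
        0.0090363 ]), 'tau': array([-3.17897517e-03, -5.82707369e+01,  2.93047482e+01,  6.99747518e+00,
        6.70576832e-03, -1.83539669e-04]), 'tool_pos': array([ 0.21143415, -0.64064062,  0.29121966]), 'orientation': array([ 1.79907169e+02, -6.64378085e-03, -1.61739297e+02]), 'force': array([ 0.41445628,  0.01062413, -0.60095204]), 'moment': array([-0.01035212,  0.00447642,  0.00393548]), 'opening': 0.08811812616868098}
side [[418.13831669   0.         278.3565527 ]
 [  0.         418.13831669 211.93237075]
 [  0.           0.           1.        ]] [[-0.91617785 -0.40056635  0.01283552  0.49292321]
 [ 0.31487653 -0.69963567  0.64137563 -0.20402984]
 [-0.24793331  0.59165575  0.76711964 -0.81486069]
 [ 0.          0.          0.          1.        ]] ['frame', 'z_map', 'mtx', 'camera_from_world']
top [[444.23021155   0.         286.76255834]
 [  0.         444.23021155 207.11379113]
 [  0.           0.           1.        ]] [[-0.0253711  -0.99966884 -0.00430227 -0.00229006]
 [ 0.99705739 -0.02561577  0.07225224 -0.51575115]
 [-0.07233852 -0.00245649  0.99737711 -1.12319956]
 [ 0.          0.          0.          1.        ]] ['frame', 'z_map', 'mtx', 'camera_from_world']
```

View pics/side0.png

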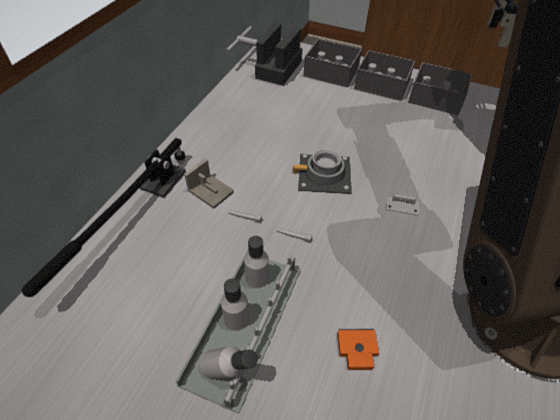

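View pics/top0.png

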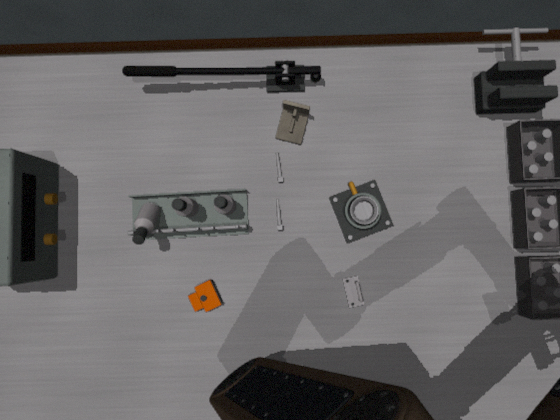

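The tipped flask is in the lane's +y slot: top view cap about (141,238), body (150,212). The two standing caps are at about (180,205) and (222,203), and the dock ring is at about (363,210). Next I'll measure these.

```bash
cat > h.py <<'E'
import numpy as np,cv2
def cloud(s):
    K=s["mtx"];T=s["camera_from_world"];d=s["z_map"].astype(float)
    v,u=np.mgrid[:d.shape[0],:d.shape[1]]
    P=np.stack([(u-K[0,2])/K[0,0]*d,-(v-K[1,2])/K[1,1]*d,-d],-1)
    W=(P-T[:3,3])@T[:3,:3]
    W[d<=0]=np.nan
    return W
def load(n): return dict(np.load(n))
def proj(s,p):
    T=s["camera_from_world"];K=s["mtx"];c=T[:3,:3]@np.asarray(p)+T[:3,3]
    return K[0,2]+K[0,0]*c[0]/-c[2],K[1,2]-K[1,1]*c[1]/-c[2]
def circ(p):
    A=np.c_[2*p,np.ones(len(p))];b=(p**2).sum(1);s=np.linalg.lstsq(A,b,rcond=None)[0]
    return s[:2],np.sqrt(s[2]+s[0]**2+s[1]**2)
E
python3 - <<'E'
from h import *
t=load("top0.npz");s=load("side0.npz");Wt=cloud(t);Ws=cloud(s)
for n,W in(("top",Wt),("side",Ws)):
    print(n)
    f=W.reshape(-1,3);f=f[~np.isnan(f[:,0])]
    m=(f[:,0]>.3)&(f[:,0]<.65)
    tab=f[m&(abs(f[:,2])<.01)]; print("table z",np.median(tab[:,2]))
    # caps of standing
    c=f[m&(f[:,1]>0.0)&(f[:,1]<.5)&(f[:,2]>.125)&(f[:,2]<.15)]
    if len(c):
        _,lab,cen=cv2.kmeans(c[:,:2].astype(np.float32),2,None,(3,50,1e-6),5,0)
        for k in range(2):
            q=c[lab[:,0]==k];print("cap",len(q),q.mean(0),q.min(0),q.max(0))
    r=f[m&(f[:,1]<-.05)&(f[:,1]>-.3)&(f[:,2]>.052)&(f[:,2]<.062)]
    if len(r): print("ring rim",len(r),circ(r[:,:2]),r[:,2].mean())
    r=f[m&(f[:,1]<-.05)&(f[:,1]>-.3)&(f[:,2]>.033)&(f[:,2]<.038)]
    if len(r): print("housing",len(r),circ(r[:,:2]),(r.min(0)+r.max(0))/2)
    # tipped region
    q=f[m&(f[:,1]>.26)&(f[:,1]<.40)&(f[:,2]>.05)]
    print("tipped",len(q),q.min(0),q.max(0))
# lane floor
f=Wt.reshape(-1,3);q=f[(f[:,0]>.35)&(f[:,0]<.65)&(f[:,1]>.02)&(f[:,1]<.45)]
for lo,hi in((.002,.0065),(.025,.034),(.042,.055)):
    g=q[(q[:,2]>lo)&(q[:,2]<hi)];print(lo,len(g),np.percentile(g,[2,50,98],axis=0).round(4).tolist())
E
```

```text
top
table z 0.0002742225717546902
cap 149 [0.50425833 0.25902931 0.13194403] [0.44016336 0.22507786 0.12500237] [0.53276415 0.34298646 0.13918263]
cap 113 [0.52348745 0.14002319 0.13341796] [0.51152194 0.1271617  0.1250637 ] [0.53721    0.15266066 0.13888055]
ring rim 202 (array([ 0.50080845, -0.20634803]), np.float64(0.031916557714846)) 0.05517333807273716
housing 280 (array([ 0.50065109, -0.20604398]), np.float64(0.03925752889953413)) [ 0.50099144 -0.20678811  0.03550536]
tipped 645 [0.43070159 0.26047946 0.05005747] [0.52261176 0.38311838 0.13125061]
side
table z -0.0008601530016476758
cap 172 [0.52388076 0.14235973 0.13175703] [0.51082615 0.1273982  0.12523096] [0.53778441 0.15392428 0.13516999]
cap 248 [0.51014003 0.25322395 0.13088421] [0.44448709 0.224699   0.12503478] [0.53463077 0.34316491 0.13545779]
ring rim 136 (array([ 0.50107472, -0.2065648 ]), np.float64(0.03258273587036245)) 0.05437534773389252
housing 194 (array([ 0.50011519, -0.20237104]), np.float64(0.03686811172241709)) [ 0.50120067 -0.19786943  0.03550971]
tipped 1324 [0.43113151 0.26003182 0.05005445] [0.5310833 0.3714863 0.1287899]
0.002 4742 [[0.3581, 0.0334, 0.002], [0.4944, 0.2282, 0.0034], [0.6412, 0.4403, 0.0062]]
0.025 244 [[0.5052, 0.0951, 0.0256], [0.5569, 0.2405, 0.0297], [0.5639, 0.3801, 0.0334]]
0.042 463 [[0.4568, 0.0922, 0.0427], [0.4663, 0.2269, 0.0481], [0.5273, 0.3799, 0.0538]]
```

```bash
python3 - <<'E'
import cv2
a=cv2.imread("pics/top0.png")[170:260,110:410];cv2.imwrite("pics/top0z.png",cv2.resize(a[:,:150],None,fx=5,fy=5,interpolation=cv2.INTER_CUBIC))
a=cv2.imread("pics/side0.png")[225:415,165:315];cv2.imwrite("pics/side0z.png",cv2.resize(a,None,fx=3,fy=3,interpolation=cv2.INTER_CUBIC))
E
```

```text
(no output)
```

View pics/top0z.png

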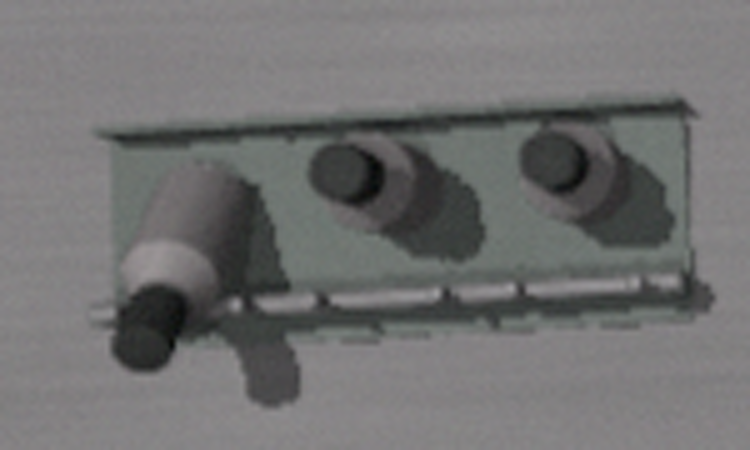

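View pics/side0z.png

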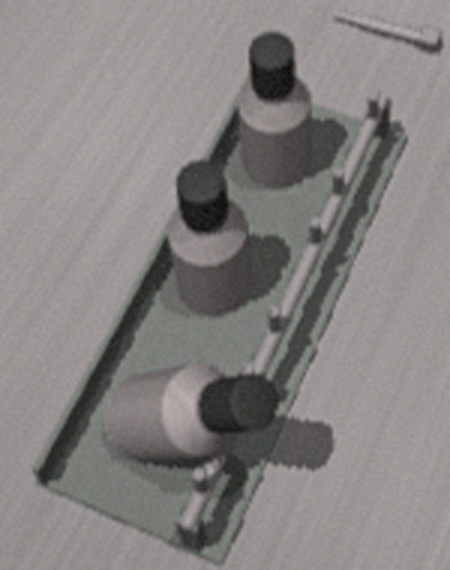

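```bash
cat >> h.py <<'E'
from scipy.optimize import least_squares
prof=np.array([[0,0],[24,0],[24,72],[13,88],[13,94],[14,94],[14,130],[0,130]])/1000.
def dist(P,foot,ax):
    d=P-foot; z=d@ax; r=np.linalg.norm(d-np.outer(z,ax),axis=1)
    q=np.c_[r,z]; best=np.full(len(q),9.)
    for a,b in zip(prof[:-1],prof[1:]):
        e=b-a;t=np.clip((q-a)@e/(e@e),0,1);best=np.minimum(best,np.linalg.norm(q-a-t[:,None]*e,axis=1))
    return best
def axis(tl,az): return np.array([np.sin(tl)*np.cos(az),np.sin(tl)*np.sin(az),np.cos(tl)])
def fitflask(P,foot,tl,az):
    # tilt params as ax components to avoid singularity
    a=axis(tl,az);x0=np.r_[foot,a[:2]]
    def f(x):
        ax=np.array([x[3],x[4],np.sqrt(max(1e-6,1-x[3]**2-x[4]**2))]);return dist(P,x[:3],ax)
    r=least_squares(f,x0,loss="soft_l1",f_scale=.002,x_scale=[.01,.01,.01,.1,.1])
    x=r.x;ax=np.array([x[3],x[4],np.sqrt(1-x[3]**2-x[4]**2)])
    return x[:3],ax,np.median(f(x))
E
python3 - <<'E'
from h import *
D=[cloud(load(n+"0.npz")).reshape(-1,3) for n in("top","side")]
al=np.vstack(D)
print("flasks")
def near(f,foot,ax,tol=.012):
    f=f[~np.isnan(f[:,0])];f=f[(f[:,2]>.012)];return f[dist(f,foot,ax)<tol]
for name,foot,tl,az in(("A",[.523,.141,.004],0,0),("B",[.52,.238,.004],0,0),("T",[.517,.325,.019],np.radians(38),np.radians(170))):
    foot=np.array(foot)
    for lab,f in(("both",al),("top",D[0]),("side",D[1])):
        ft,ax=foot,axis(tl,az)
        for tol in(.02,.01,.007):
            P=near(f,ft,ax,tol)
            if name=="T": P=P[(P[:,1]>.27)]
            a=np.arctan2(ax[1],ax[0])
            ft,ax,m=fitflask(P,ft,np.arccos(ax[2]),a)
        print(name,lab,len(P),"foot",ft.round(4),"ax",ax.round(3),"tilt",np.degrees(np.arccos(ax[2])).round(1),"cap112",(ft+.112*ax).round(4),"res",m.round(4))
for lab,f in (("top",D[0]),("side",D[1])):
    f=f[~np.isnan(f[:,0])]
    g=f[(f[:,1]>.08)&(f[:,1]<.36)&(f[:,0]>.545)&(f[:,0]<.585)&(f[:,2]>.026)&(f[:,2]<.034)]
    p=np.polyfit(g[:,1],g[:,0],1);print(lab,"wall top",len(g),p,np.degrees(np.arctan(-p[0])))
    g=f[(f[:,1]>.08)&(f[:,1]<.27)&(f[:,0]>.44)&(f[:,0]<.48)&(f[:,2]>.044)&(f[:,2]<.052)]
    p=np.polyfit(g[:,1],g[:,0],1);print(lab,"bar",len(g),p,np.degrees(np.arctan(-p[0])))
E
```

```text
flasks
A both 1332 foot [0.5248 0.1396 0.0032] ax [ 0. -0.  1.] tilt 0.0 cap112 [0.5249 0.1396 0.1152] res 0.0006
A top 360 foot [0.5254 0.1407 0.0042] ax [-0.021  0.006  1.   ] tilt 1.3 cap112 [0.523  0.1413 0.1161] res 0.0007
A side 978 foot [0.525  0.1395 0.0028] ax [-0. -0.  1.] tilt 0.0 cap112 [0.525  0.1395 0.1148] res 0.0005
B both 1480 foot [0.522  0.2377 0.003 ] ax [-0.002 -0.001  1.   ] tilt 0.1 cap112 [0.5218 0.2377 0.115 ] res 0.0006
B top 413 foot [0.5208 0.239  0.0041] ax [-0.  0.  1.] tilt 0.0 cap112 [0.5208 0.239  0.1161] res 0.0006
B side 1067 foot [0.5222 0.2375 0.0027] ax [-0.001 -0.     1.   ] tilt 0.1 cap112 [0.522  0.2375 0.1147] res 0.0004
T both 2170 foot [0.5182 0.336  0.0161] ax [-0.601 -0.019  0.799] tilt 37.0 cap112 [0.4509 0.3339 0.1056] res 0.0006
T top 719 foot [0.5173 0.337  0.0172] ax [-0.601 -0.02   0.799] tilt 36.9 cap112 [0.4501 0.3348 0.1068] res 0.0008
T side 1446 foot [0.5187 0.3355 0.016 ] ax [-0.603 -0.017  0.798] tilt 37.1 cap112 [0.4512 0.3336 0.1053] res 0.0004
top wall top 177 [-0.03140766  0.56530028] 1.79893503244575
top bar 240 [-0.03277767  0.47134211] 1.877350180203422
side wall top 258 [-0.03218086  0.56682376] 1.843191465102473
side bar 359 [-0.02939486  0.47111857] 1.6837168037640453
```

Call:
play_rows:
  series:
    - [100, -0.38, 0.234, 0, 16.5]
    - [100, -0.38, 0.234, 0, 16.5]
    - [100, -0.38, 0.234, 0, 16.5]
    - [100, -0.38, 0.234, 0, 16.5]
    - [100, -0.38, 0.234, 0, 16.5]
    - [100, -0.38, 0.234, 0, 16.5]
    - [100, -0.38, 0.234, 0, 16.5]
    - [100, -0.38, 0.234, 0, 16.5]
    - [100, -0.38, 0.234, 0, 16.5]
    - [100, -0.38, 0.234, 0, 16.5]

```text
clock: 1.1
tool_pos: [0.5021, -0.2958, 0.2917]
orientation: [180.0, 0.0, -178.0]
force: [-0.5, -0.2, 0.6]
opening: 0.0875
```

Call:
play_rows:
  series:
    - [100, 0.02, 0.42, 0, 0]
    - [100, 0.02, 0.42, 0, 0]
    - [100, 0.02, 0.42, 0, 0]
    - [100, 0.02, 0.42, 0, 0]
    - [100, 0.02, 0.42, 0, 0]
    - [100, 0.02, 0.42, 0, 0]
    - [100, 0.02, 0.42, 0, 0]
    - [100, 0.02, 0.42, 0, 0]
    - [100, 0.02, 0.42, 0, 0]
    - [100, 0.02, 0.42, 0, 0]

```text
clock: 2.1
tool_pos: [0.4658, 0.1217, 0.292]
orientation: [180.0, -0.0, -178.1]
force: [1.4, -0.5, -0.5]
opening: 0.0877
```

Call:
play_rows:
  series:
    - [100, 0.012, 0.21, 0.05, 0]
    - [100, 0.012, 0.21, 0.05, 0]
    - [100, 0.012, 0.21, 0.05, 0]
    - [100, 0.012, 0.21, 0.05, 0]
    - [100, 0.012, 0.21, 0.05, 0]
    - [100, 0.012, 0.21, 0.05, 0]
    - [100, 0.012, 0.21, 0.05, 0]
    - [100, 0.012, 0.21, 0.05, 0]

```text
clock: 2.9
tool_pos: [0.448, 0.3276, 0.2425]
orientation: [180.0, 0.0, -178.3]
force: [0.0, -0.0, -0.7]
opening: 0.0876
```

```bash
cat > st.py <<'E'
from plant import get_obs
o=get_obs()
for k in("clock","tool_pos","orientation","force","moment","opening","joint_pos"):print(k,o[k].round(4) if hasattr(o[k],"round") else o[k])
E
python3 st.py
```

```text
clock 2.9
tool_pos [0.448  0.3276 0.2425]
orientation [ 1.799978e+02  1.400000e-03 -1.783056e+02]
force [ 0.003  -0.0103 -0.6555]
moment [-0.0359  0.0194 -0.0049]
opening 0.08760300389959273
joint_pos [ 5.640090e+01  1.152380e+01 -1.869670e+01 -1.000000e-04 -5.977690e+01
 -1.447065e+02]
```

Call:
play_rows:
  series:
    - [100, -0.001, 0.006, 0.02, 0]
    - [100, -0.001, 0.006, 0.045, 0]
    - [100, -0.001, 0.006, 0.07, 0]
    - [100, -0.001, 0.006, 0.087, 0]
    - [100, -0.001, 0.006, 0.087, 0]
    - [100, -0.001, 0.006, 0.087, 0]

```text
clock: 3.5
tool_pos: [0.449, 0.3344, 0.156]
orientation: [180.0, 0.0, -178.3]
force: [-0.4, -0.7, -0.3]
opening: 0.0876
```

```bash
cat > look.py <<'E'
import sys
from plant import snapshot,get_obs
from h import *
tag=sys.argv[1]
for n,(r0,r1,c0,c1) in zip(("side","top"),eval(sys.argv[2])):
    s=snapshot(n);np.savez(f"{n}{tag}.npz",**s)
    a=s["frame"][r0:r1,c0:c1,::-1];f=min(800/a.shape[1],600/a.shape[0]);cv2.imwrite(f"pics/{n}{tag}.png",cv2.resize(a,None,fx=f,fy=f,interpolation=cv2.INTER_CUBIC))
o=get_obs();print(o["tool_pos"].round(4),o["orientation"].round(2),o["force"].round(2),o["opening"])
E
python3 look.py 1 "[(220,420,150,320),(140,270,100,270)]"
```

```text
[0.4492 0.3352 0.1567] [ 1.7990e+02  9.0000e-02 -1.7826e+02] [-0.24  0.83 -0.24] 0.08755701822184854
```

View pics/side1.png

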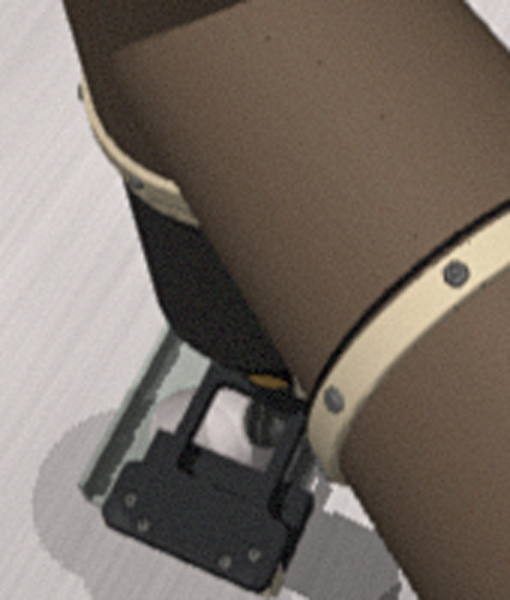

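View pics/top1.png

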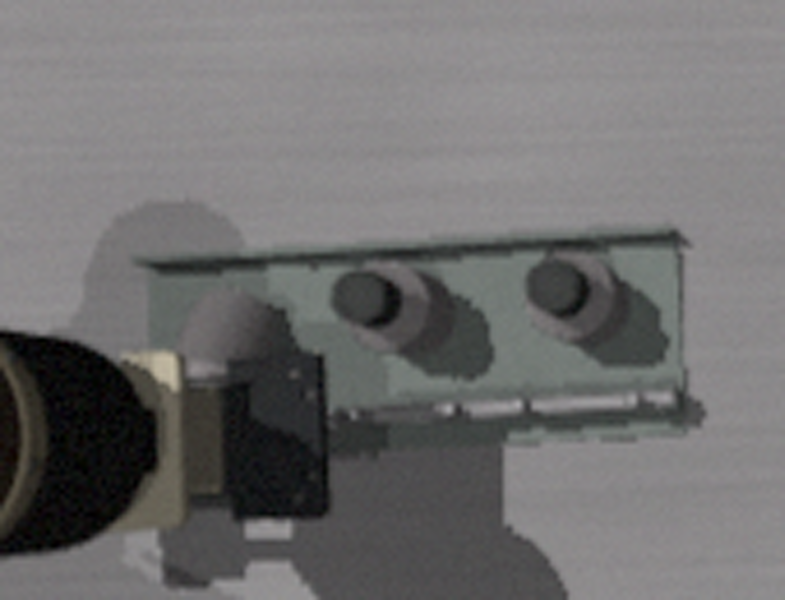

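The cap sits between the open fingers, seen through the finger frame at (265,420) in the side crop, and both standing flasks are untouched. I'll close the gripper.

Call:
play_rows:
  series:
    - [0, 0, 0, 0, 0]
    - [0, 0, 0, 0, 0]
    - [0, 0, 0, 0, 0]
    - [0, 0, 0, 0, 0]
    - [0, 0, 0, 0, 0]
    - [0, 0, 0, 0, 0]
    - [0, 0, 0, 0, 0]
    - [0, 0, 0, 0, 0]

```text
clock: 4.4
tool_pos: [0.4485, 0.3351, 0.1551]
orientation: [-180.0, -0.0, -178.2]
force: [-0.8, 0.2, 0.1]
opening: 0.0292
```

Call:
play_rows:
  series:
    - [0, -0.007, 0, -0.003, 0]
    - [0, -0.014, 0, -0.005, 0]
    - [0, -0.022, 0, -0.007, 0]
    - [0, -0.03, 0, -0.009, 0]
    - [0, -0.03, 0, -0.009, 0]

```text
clock: 4.9
tool_pos: [0.4794, 0.336, 0.1643]
orientation: [-180.0, -0.0, -178.3]
force: [-1.9, 0.8, -1.4]
opening: 0.0273
```

```bash
python3 look.py 2 "[(220,420,150,320),(140,270,100,270)]"
```

```text
[0.4787 0.3359 0.164 ] [ 180.     -0.   -178.27] [-0.59  0.14 -2.04] 0.02685754836751292
```

View pics/side2.png

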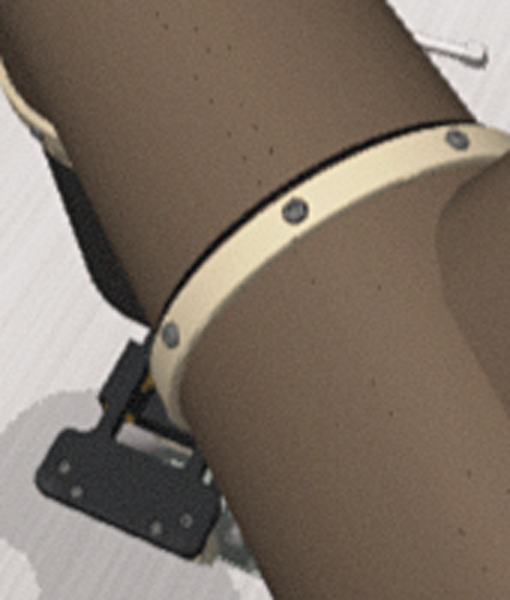

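View pics/top2.png

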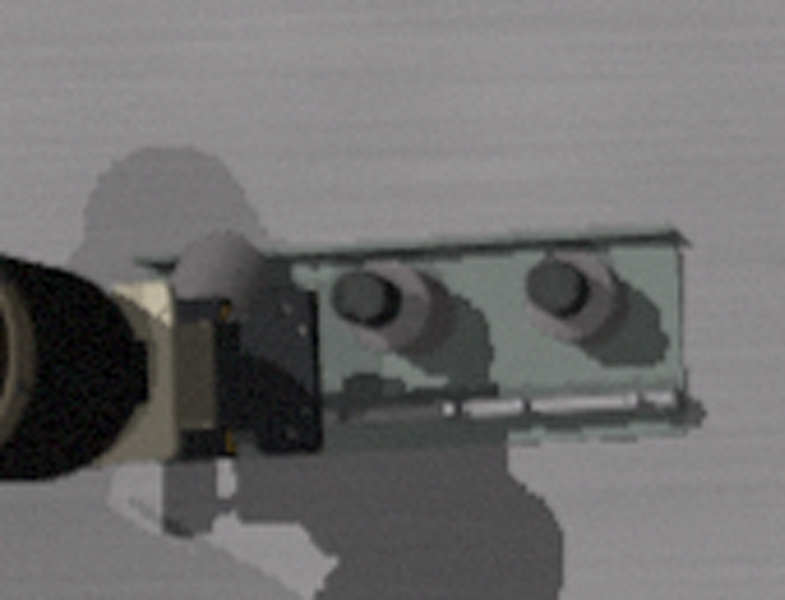

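Top view shows the flask slid along the floor toward the back wall instead of pivoting: the foot's upper edge moved from about row 290 to row 230 in the crop. I'll lift it out, then tilt it upright by pressing its back side against the outside of the front bar.

Call:
play_rows:
  series:
    - [0, 0.004, 0, -0.02, 0]
    - [0, 0.02, 0, -0.045, 0]
    - [0, 0.035, 0, -0.07, 0]
    - [0, 0.05, 0, -0.1, 0]
    - [0, 0.08, 0, -0.1, 0]
    - [0, 0.11, 0, -0.1, 0]
    - [0, 0.14, 0, -0.1, 0]
    - [0, 0.14, 0, -0.1, 0]

```text
clock: 5.8
tool_pos: [0.3359, 0.3309, 0.2644]
orientation: [179.9, -0.0, -178.1]
force: [-0.2, 0.7, -0.4]
opening: 0.0272
```

```bash
python3 look.py 3 "[(220,420,100,320),(140,300,70,270)]"
```

```text
[0.3381 0.3319 0.2646] [ 1.7994e+02  4.0000e-02 -1.7813e+02] [ 0.29  0.59 -1.78] 0.027148135723188072
```

View pics/side3.png

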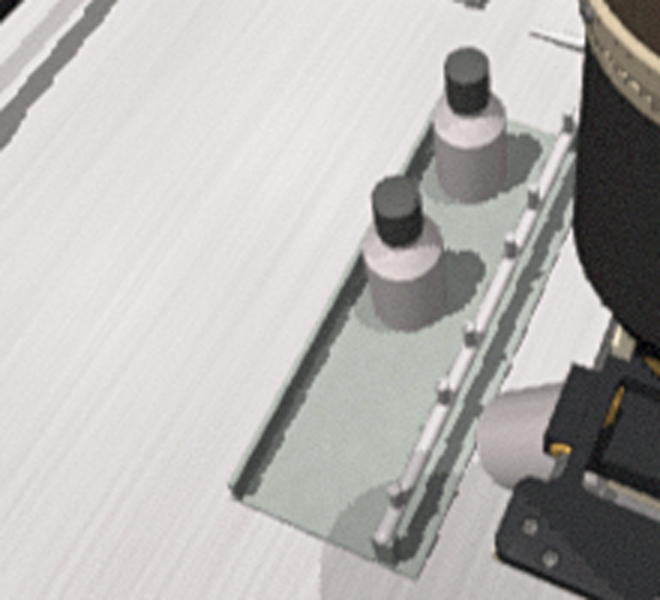

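View pics/top3.png

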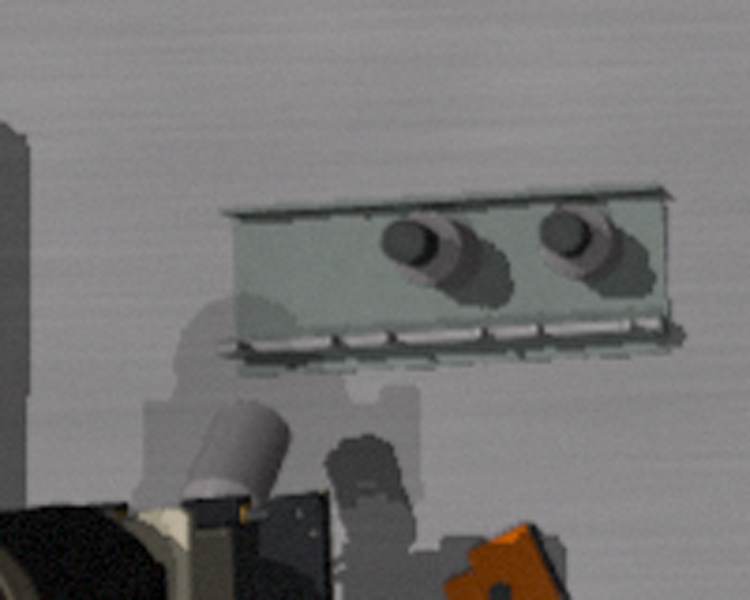

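Flask is held, tilted, out in front of the bar; the standing two are unmoved. I'll fit its pose in the hand.

```bash
cat > fitheld.py <<'E'
import sys
from h import *
from plant import get_obs
tag=sys.argv[1];tl0=float(sys.argv[2]);tx=np.array(eval(sys.argv[3])) if len(sys.argv)>3 else get_obs()["tool_pos"]
az=np.radians(181.8) if len(sys.argv)<5 else np.radians(float(sys.argv[4]))
D=[cloud(load(n+tag+".npz")) for n in("top","side")]
g=tx-[0,0,.047]
res={}
for lab,Ws in(("top",D[:1]),("side",D[1:]),("both",D)):
    best=None
    for tl in np.radians([tl0-6,tl0,tl0+6]):
        ax=axis(tl,az);ft=g-.115*ax
        f=np.vstack([W.reshape(-1,3) for W in Ws]);f=f[~np.isnan(f[:,0])]
        for tol in(.012,.008,.006):
            d=f-ft;z=d@ax
            P=f[(z<.09)&(z>-.01)];P=P[(P[:,2]>.012)&(dist(P,ft,ax)<tol)]
            P=P[P[:,2]<g[2]-.02]
            if len(P)<40:break
            ft,ax,m=fitflask(P,ft,np.arccos(ax[2]),np.arctan2(ax[1],ax[0]))
        if len(P)>=40 and (best is None or len(P)>best[2]): best=(ft,ax,len(P),m)
    if best is None: print(lab,"few");continue
    ft,ax,n,m=best
    print(lab,n,"foot",ft.round(4),"ax",ax.round(3),"tilt",np.degrees(np.arccos(ax[2])).round(1),"az",np.degrees(np.arctan2(ax[1],ax[0])).round(1),"res",m.round(4),"along grip",((g-ft)@ax).round(4),"perp",(g-ft-((g-ft)@ax)*ax).round(4))
E
python3 fitheld.py 3 37; python3 st.py
```

```text
top 510 foot [0.4061 0.3346 0.125 ] ax [-0.597 -0.022  0.802] tilt 36.7 az -177.9 res 0.0007 along grip 0.1149 perp [ 0.0005 -0.0002  0.0004]
side 734 foot [0.4055 0.3326 0.1243] ax [-0.596 -0.014  0.803] tilt 36.6 az -178.6 res 0.0003 along grip 0.115 perp [0.0012 0.0009 0.0009]
both 1244 foot [0.4054 0.3329 0.1244] ax [-0.593 -0.01   0.805] tilt 36.4 az -179.0 res 0.0006 along grip 0.1149 perp [0.0008 0.0001 0.0006]
clock 5.9
tool_pos [0.3381 0.3319 0.2646]
orientation [ 1.799397e+02  3.620000e-02 -1.781336e+02]
force [ 0.2866  0.5945 -1.7828]
moment [ 0.0142  0.0153 -0.0285]
opening 0.027148135723188072
joint_pos [ 6.835890e+01  2.497500e+00 -2.623270e+01  1.040000e-02 -6.120000e+01
 -1.564975e+02]
```

Call:
play_rows:
  series:
    - [0, 0, 0, 0.03, 0]
    - [0, 0, 0, 0.06, 0]
    - [0, -0.01, 0, 0.085, 0]
    - [0, -0.02, 0, 0.102, 0]
    - [0, -0.025, 0, 0.102, 0]
    - [0, -0.025, 0, 0.102, 0]

```text
clock: 6.5
tool_pos: [0.3646, 0.3326, 0.1621]
orientation: [-179.9, 0.0, -178.3]
force: [-0.1, -0.5, -2.0]
opening: 0.0271
```

```bash
python3 look.py 4 "[(220,420,100,320),(140,300,70,270)]"; python3 fitheld.py 4 37
```

```text
[0.3641 0.3329 0.163 ] [ 1.7994e+02  4.0000e-02 -1.7827e+02] [-0.25  0.18 -2.11] 0.02711487660375579
top 387 foot [0.4334 0.3354 0.0234] ax [-0.602 -0.012  0.798] tilt 37.0 az -178.8 res 0.0007 along grip 0.1157 perp [ 0.0004 -0.0011  0.0003]
side 537 foot [0.448  0.329  0.0282] ax [-0.824  0.088  0.56 ] tilt 55.9 az 173.9 res 0.002 along grip 0.1187 perp [ 0.0138 -0.0066  0.0214]
both 905 foot [0.4342 0.3336 0.0242] ax [-0.623  0.012  0.782] tilt 38.6 az 178.9 res 0.0007 along grip 0.1155 perp [ 0.0018 -0.0021  0.0015]
```

View pics/top4.png

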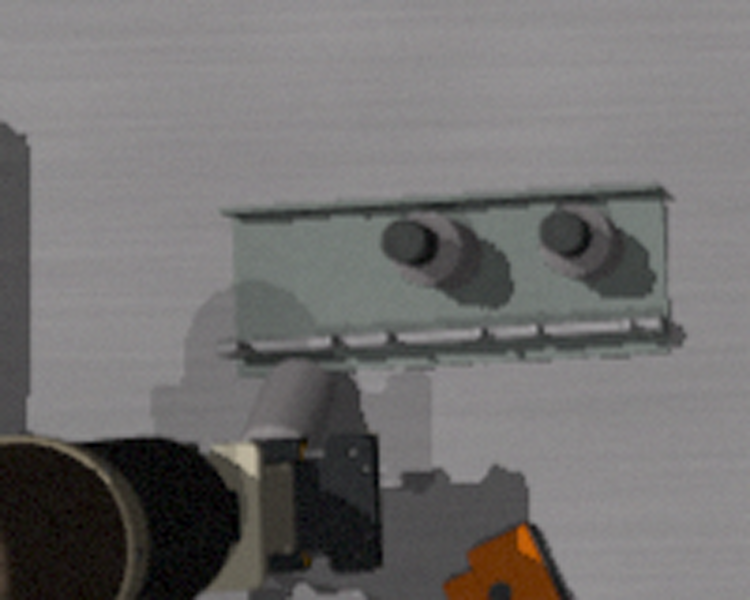

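Call:
play_rows:
  series:
    - [0, -0.006, 0, 0.003, 0]
    - [0, -0.01, 0, 0, 0]
    - [0, -0.015, 0, -0.006, 0]
    - [0, -0.02, 0, -0.011, 0]
    - [0, -0.025, 0, -0.016, 0]
    - [0, -0.03, 0, -0.019, 0]
    - [0, -0.03, 0, -0.019, 0]

```text
clock: 7.3
tool_pos: [0.394, 0.3334, 0.1816]
orientation: [180.0, 0.0, -178.3]
force: [-4.3, -0.9, -2.3]
opening: 0.027
```

```bash
python3 look.py 5 "[(220,420,100,320),(140,300,70,270)]"; python3 fitheld.py 5 22
```

```text
[0.3937 0.3334 0.1813] [ 1.7998e+02  1.0000e-02 -1.7825e+02] [-2.49 -0.26 -1.8 ] 0.027411406730983735
top 234 foot [0.4424 0.3403 0.0328] ax [-0.513 -0.11   0.851] tilt 31.7 az -167.9 res 0.0016 along grip 0.1122 perp [0.0088 0.0055 0.006 ]
side 184 foot [0.4516 0.334  0.0364] ax [-0.654 -0.007  0.757] tilt 40.8 az -179.4 res 0.0011 along grip 0.1119 perp [0.0152 0.0002 0.0132]
both 409 foot [0.4447 0.3397 0.0335] ax [-0.557 -0.115  0.822] tilt 34.7 az -168.3 res 0.0015 along grip 0.112 perp [0.0114 0.0066 0.0087]
```

View pics/top5.png

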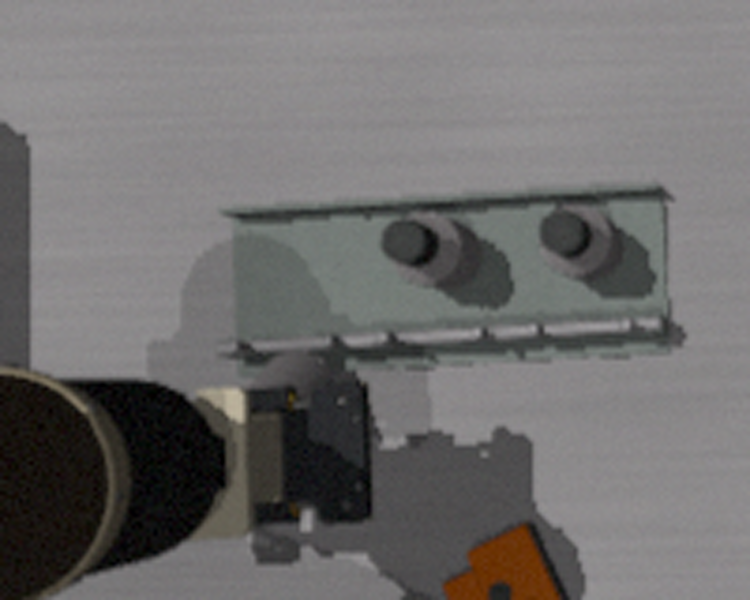

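The flask is pivoting: the foot stays at the bar while the hand advances, with about 4 N on the tool. I'll continue to upright.

Call:
play_rows:
  series:
    - [0, -0.007, 0, -0.005, 0]
    - [0, -0.013, 0, -0.009, 0]
    - [0, -0.019, 0, -0.012, 0]
    - [0, -0.025, 0, -0.014, 0]
    - [0, -0.031, 0, -0.016, 0]
    - [0, -0.037, 0, -0.017, 0]
    - [0, -0.037, 0, -0.017, 0]

```text
clock: 8.1
tool_pos: [0.4313, 0.3347, 0.1984]
orientation: [180.0, 0.0, -178.3]
force: [-3.8, -0.8, -0.6]
opening: 0.027
```

```bash
python3 st.py
```

```text
clock 8.1
tool_pos [0.4313 0.3347 0.1984]
orientation [ 1.799831e+02  3.120000e-02 -1.782577e+02]
force [-3.7552 -0.7816 -0.6339]
moment [-0.272   1.3799  0.0558]
opening 0.02695598028388044
joint_pos [ 5.838470e+01  1.314630e+01 -2.305950e+01  2.080000e-02 -5.376290e+01
 -1.466547e+02]
```

Call:
play_rows:
  series:
    - [0, 0.01, 0, -0.005, 0]
    - [0, 0.02, 0, -0.02, 0]
    - [0, 0.02, 0, -0.045, 0]
    - [0, 0.02, 0, -0.07, 0]
    - [0, 0.015, 0, -0.1, 0]
    - [0, 0, 0, -0.13, 0]
    - [0, -0.02, 0, -0.14, 0]
    - [0, -0.05, 0, -0.14, 0]
    - [0, -0.05, 0, -0.14, 0]

```text
clock: 9.0
tool_pos: [0.4826, 0.3366, 0.3388]
orientation: [179.9, 0.1, -178.3]
force: [-0.5, 0.0, -2.7]
opening: 0.0274
```

Call:
play_rows:
  series:
    - [0, -0.005, -0.04, 0, 0]
    - [0, -0.01, -0.08, 0, 0]
    - [0, -0.015, -0.12, 0, 0]
    - [0, -0.02, -0.16, 0, 0]
    - [0, -0.02, -0.2, 0, 0]
    - [0, -0.02, -0.24, 0, 0]
    - [0, -0.02, -0.28, 0, 0]
    - [0, -0.02, -0.32, 0, 0]
    - [0, -0.02, -0.35, 0, 0]
    - [0, -0.02, -0.35, 0, 0]

```text
clock: 10.0
tool_pos: [0.5106, -0.0157, 0.3387]
orientation: [-180.0, 0.1, -178.4]
force: [-0.6, 0.7, -2.4]
opening: 0.0273
```

```bash
python3 look.py 6 "[(50,350,150,450),(100,350,200,450)]"; python3 fitheld.py 6 0; python3 st.py
```

```text
[ 0.5109 -0.0135  0.3386] [ 1.7999e+02  8.0000e-02 -1.7832e+02] [ 0.39  0.53 -2.49] 0.02701567849191
top few
side 937 foot [ 0.5144 -0.0165  0.1762] ax [-0.025  0.007  1.   ] tilt 1.5 az 164.3 res 0.0005 along grip 0.1154 perp [-0.0006  0.0022 -0.    ]
both 937 foot [ 0.5144 -0.0165  0.1762] ax [-0.025  0.007  1.   ] tilt 1.5 az 164.3 res 0.0005 along grip 0.1154 perp [-0.0006  0.0022 -0.    ]
clock 10.1
tool_pos [ 0.5109 -0.0135  0.3386]
orientation [ 1.799862e+02  7.890000e-02 -1.783193e+02]
force [ 0.3926  0.5283 -2.4901]
moment [ 0.0093 -0.0589 -0.0389]
opening 0.02701567849191
joint_pos [ 2.05314e+01  3.24850e+00 -1.54293e+01  1.32000e-02 -7.12431e+01
 -1.08855e+02]
```

View pics/side6.png

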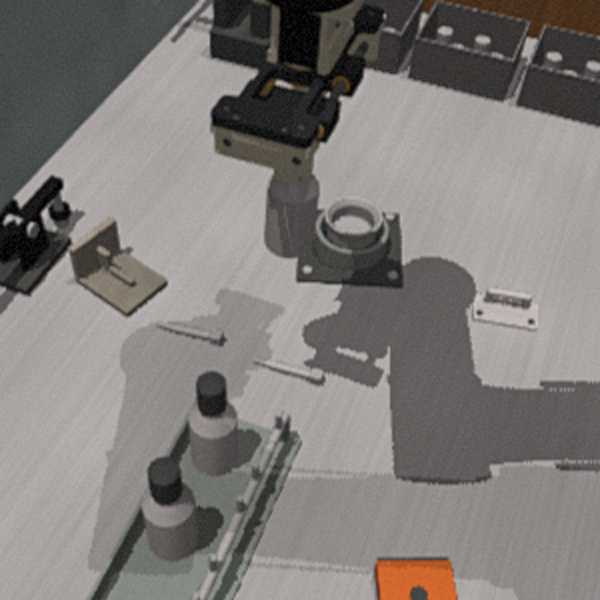

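View pics/top6.png

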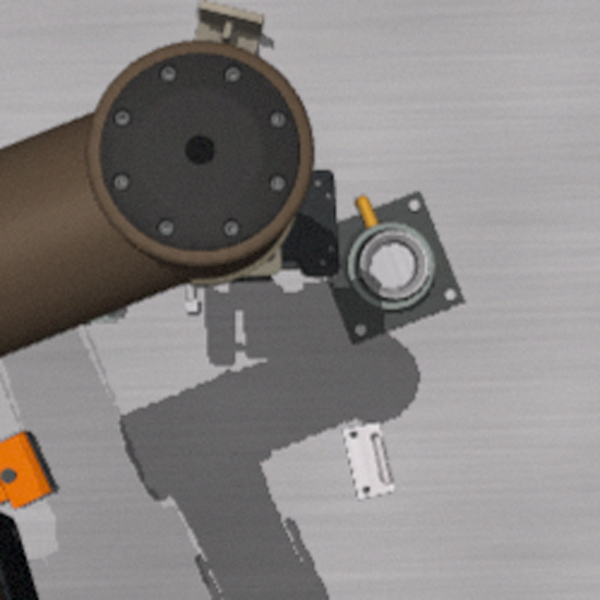

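The flask now hangs upright (about 1.5° tilt) and both others are still standing. I'll move it over the ring at side crop (355,222).

Call:
play_rows:
  series:
    - [0, 0.005, -0.04, 0, 0]
    - [0, 0.01, -0.08, 0, 0]
    - [0, 0.015, -0.12, 0, 0]
    - [0, 0.0175, -0.16, 0, 0]
    - [0, 0.0175, -0.1915, 0, 0]
    - [0, 0.0175, -0.1915, 0.02, 0]
    - [0, 0.0175, -0.1915, 0.045, 0]
    - [0, 0.0175, -0.1915, 0.07, 0]
    - [0, 0.0175, -0.1915, 0.085, 0]
    - [0, 0.0175, -0.1915, 0.085, 0]

```text
clock: 11.1
tool_pos: [0.4989, -0.2038, 0.2511]
orientation: [180.0, -0.2, -178.2]
force: [-0.6, -0.1, -2.1]
opening: 0.0273
```

```bash
python3 look.py 7 "[(80,280,200,450),(100,300,280,480)]"; python3 fitheld.py 7 0; python3 st.py
```

```text
[ 0.5003 -0.2044  0.2538] [-1.7997e+02  3.0000e-02 -1.7815e+02] [-0.46 -0.55 -0.43] 0.027000386971124904
top few
side 662 foot [ 0.5015 -0.2043  0.0885] ax [-0.016  0.001  1.   ] tilt 0.9 az 174.9 res 0.0007 along grip 0.1183 perp [ 0.0006 -0.0003  0.    ]
both 662 foot [ 0.5015 -0.2043  0.0885] ax [-0.016  0.001  1.   ] tilt 0.9 az 174.9 res 0.0007 along grip 0.1183 perp [ 0.0006 -0.0003  0.    ]
clock 11.2
tool_pos [ 0.5003 -0.2044  0.2538]
orientation [-1.799710e+02  2.570000e-02 -1.781484e+02]
force [-0.4553 -0.5512 -0.4284]
moment [-0.0025 -0.0146  0.0639]
opening 0.027000386971124904
joint_pos [-1.41520e+00  9.57920e+00 -1.95811e+01  3.14000e-02 -6.08124e+01
 -8.67485e+01]
```

View pics/side7.png

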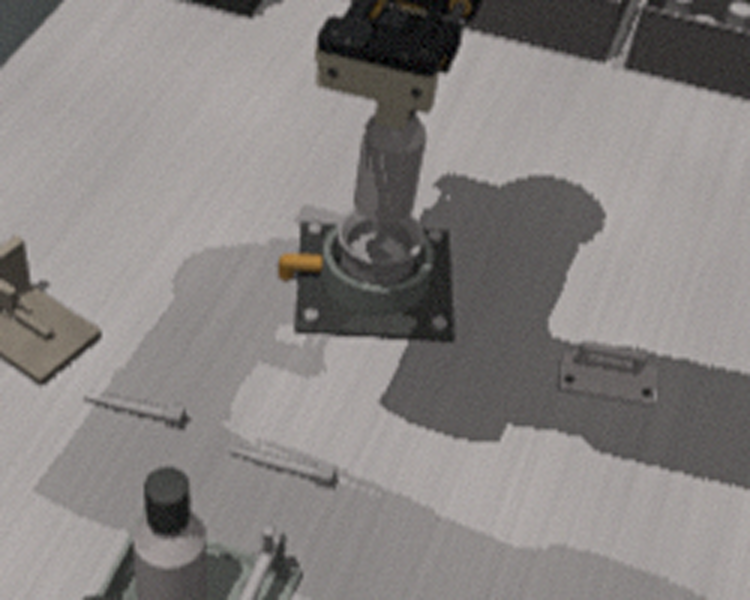

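Call:
play_rows:
  series:
    - [0, 0, -0.002, 0, 0]
    - [0, 0, -0.002, 0.01, 0]
    - [0, 0, -0.002, 0.02, 0]
    - [0, 0, -0.002, 0.03, 0]
    - [0, 0, -0.002, 0.038, 0]
    - [0, 0, -0.002, 0.045, 0]
    - [0, 0, -0.002, 0.045, 0]

```text
clock: 11.9
tool_pos: [0.4991, -0.2071, 0.2068]
orientation: [180.0, -0.1, -178.2]
force: [0.4, 0.2, -1.6]
opening: 0.0272
```

```bash
python3 look.py 8 "[(100,240,250,400),(100,300,280,480)]"; python3 st.py
```

```text
[ 0.4998 -0.2072  0.2081] [-1.7999e+02 -2.0000e-02 -1.7823e+02] [ 0.86 -0.31 -1.71] 0.026930237123396934
clock 12.0
tool_pos [ 0.4998 -0.2072  0.2081]
orientation [-1.799907e+02 -1.950000e-02 -1.782314e+02]
force [ 0.8622 -0.3145 -1.7078]
moment [-0.0035 -0.0029  0.0271]
opening 0.026930237123396934
joint_pos [-1.74780e+00  1.21455e+01 -2.29375e+01  1.28000e-02 -5.49359e+01
 -8.64909e+01]
```

View pics/side8.png

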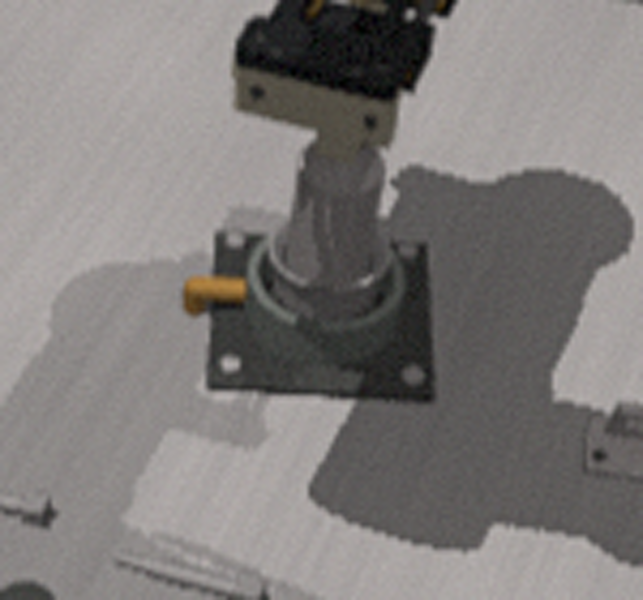

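The foot is inside the ring mouth at about (330,275) with no contact force. I'll lower it onto the floor.

Call:
play_rows:
  series:
    - [0, 0, 0, 0.004, 0]
    - [0, 0, 0, 0.008, 0]
    - [0, 0, 0, 0.011, 0]
    - [0, 0, 0, 0.014, 0]
    - [0, 0, 0, 0.014, 0]

```text
clock: 12.5
tool_pos: [0.4994, -0.207, 0.1935]
orientation: [180.0, -0.0, -178.2]
force: [0.0, 0.2, -2.0]
opening: 0.0271
```

Call:
play_rows:
  series:
    - [0, 0, 0, 0.003, 0]
    - [0, 0, 0, 0.006, 0]
    - [0, 0, 0, 0.006, 0]

```text
clock: 12.8
tool_pos: [0.5002, -0.2072, 0.1885]
orientation: [-180.0, 0.1, -178.2]
force: [-0.2, 0.0, 5.6]
opening: 0.0273
```

Call:
play_rows:
  series:
    - [0, 0, 0, 0.003, 0]
    - [0, 0, 0, 0.006, 0]
    - [0, 0, 0, 0.006, 0]

```text
clock: 13.1
tool_pos: [0.5003, -0.2072, 0.1828]
orientation: [-180.0, 0.1, -178.2]
force: [-0.3, 1.1, 6.7]
opening: 0.0275
```

Call:
play_rows:
  series:
    - [0, 0, 0, 0.003, 0]
    - [0, 0, 0, 0.005, 0]
    - [0, 0, 0, 0.007, 0]
    - [0, 0, 0, 0.007, 0]

```text
clock: 13.5
tool_pos: [0.5006, -0.2073, 0.1763]
orientation: [-180.0, 0.1, -178.2]
force: [-1.7, 1.7, 9.7]
opening: 0.0273
```

Call:
play_rows:
  series:
    - [0, 0, 0, 0.002, 0]
    - [0, 0, 0, 0.003, 0]
    - [0, 0, 0, 0.003, 0]

```text
clock: 13.8
tool_pos: [0.5007, -0.2073, 0.1735]
orientation: [-180.0, 0.1, -178.2]
force: [-0.8, 1.1, 9.7]
opening: 0.0275
```

```bash
python3 look.py 9 "[(100,240,250,400),(100,300,280,480)]"; python3 st.py; python3 fitheld.py 9 0; python3 - <<'E'
from h import *
f=cloud(load("side9.npz")).reshape(-1,3);f=f[~np.isnan(f[:,0])]
r=np.hypot(f[:,0]-.501,f[:,1]+.2064)
for a,b in((.026,.032),(.032,.037),(.040,.0455)):
    q=f[(r>a)&(r<b)&(f[:,2]>.01)&(f[:,2]<.08)];print(a,len(q),np.percentile(q[:,2],[10,50,90,97]).round(4))
E
```

```text
[ 0.5007 -0.2073  0.1736] [-1.7995e+02  1.4000e-01 -1.7820e+02] [-1.25  1.07 11.49] 0.027187391132641636
clock 13.9
tool_pos [ 0.5007 -0.2073  0.1736]
orientation [-1.799513e+02  1.435000e-01 -1.781950e+02]
force [-1.2511  1.0721 11.4898]
moment [0.5032 0.8355 0.0147]
opening 0.027187391132641636
joint_pos [-1.73620e+00  1.43243e+01 -2.53133e+01  5.17000e-02 -5.02161e+01
 -8.64919e+01]
top 73 foot [ 0.4798 -0.1847  0.0145] ax [ 0.098 -0.757  0.646] tilt 49.7 az -82.6 res 0.0015 along grip 0.0916 perp [0.0119 0.0468 0.0529]
side 533 foot [ 0.5033 -0.2067  0.0113] ax [-0.019 -0.019  1.   ] tilt 1.5 az -136.1 res 0.0009 along grip 0.1154 perp [-0.0003  0.0016  0.    ]
both 573 foot [ 0.475  -0.2049  0.0157] ax [ 0.422 -0.037  0.906] tilt 25.1 az -5.0 res 0.0018 along grip 0.1115 perp [-0.0213  0.0018  0.01  ]
0.026 101 [0.0225 0.0309 0.0351 0.0365]
0.032 58 [0.0344 0.0357 0.0371 0.0375]
0.04 342 [0.0136 0.0292 0.0357 0.0367]
```

View pics/side9.png

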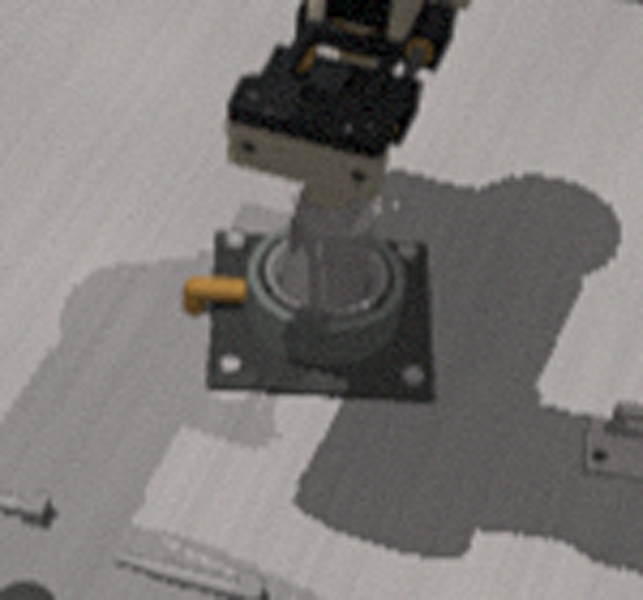

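Call:
play_rows:
  series:
    - [0, 0, 0, 0.0015, 0]
    - [0, 0, 0, 0.0015, 0]
    - [0, 0, 0, 0.0015, 0]

```text
clock: 14.2
tool_pos: [0.5009, -0.2073, 0.1723]
orientation: [-179.9, 0.2, -178.2]
force: [-1.2, 0.7, 12.3]
opening: 0.0274
```

Call:
play_rows:
  series:
    - [0, 0, 0, 0.0015, 0]
    - [0, 0, 0, 0.0015, 0]
    - [0, 0, 0, 0.0015, 0]

```text
clock: 14.5
tool_pos: [0.5018, -0.2075, 0.172]
orientation: [-179.9, 0.3, -178.2]
force: [-1.3, 2.1, 19.8]
opening: 0.0273
```

The force went from 12 to 20 N with almost no travel, so the ring is on its stop. I'll hold there and verify.

Call:
play_rows:
  series:
    - [0, 0, 0, 0, 0]
    - [0, 0, 0, 0, 0]
    - [0, 0, 0, 0, 0]
    - [0, 0, 0, 0, 0]
    - [0, 0, 0, 0, 0]
    - [0, 0, 0, 0, 0]

```text
clock: 15.1
tool_pos: [0.5018, -0.2075, 0.172]
orientation: [-179.9, 0.3, -178.2]
force: [-2.4, 1.7, 18.7]
opening: 0.0272
```

```bash
python3 look.py 10 "[(100,400,180,400),(100,300,100,480)]"; python3 st.py; python3 fitheld.py 10 0; python3 - <<'E'
from h import *
f=cloud(load("side10.npz")).reshape(-1,3);f=f[~np.isnan(f[:,0])]
r=np.hypot(f[:,0]-.501,f[:,1]+.2064)
for a,b in((.026,.032),(.032,.037),(.040,.0455)):
    q=f[(r>a)&(r<b)&(f[:,2]>.01)&(f[:,2]<.08)];print(a,len(q),np.percentile(q[:,2],[10,50,90,97]).round(4))
E
```

```text
[ 0.5018 -0.2075  0.172 ] [-179.9     0.3  -178.16] [-0.87  1.54 18.31] 0.02721959818550266
clock 15.2
tool_pos [ 0.5018 -0.2075  0.172 ]
orientation [-179.9034    0.3028 -178.1567]
force [-0.8679  1.5382 18.3073]
moment [0.809  0.9246 0.0335]
opening 0.02721959818550266
joint_pos [ -1.7313  14.4493 -25.4136   0.1015 -49.8289 -86.491 ]
top 76 foot [ 0.4712 -0.2263  0.012 ] ax [0.346 0.794 0.5  ] tilt 60.0 az 66.5 res 0.0016 along grip 0.082 perp [ 0.0023 -0.0464  0.072 ]
side 523 foot [ 0.497 -0.208  0.01 ] ax [0.1   0.001 0.995] tilt 5.7 az 0.8 res 0.0011 along grip 0.115 perp [-0.0066  0.0004  0.0007]
both 566 foot [ 0.4755 -0.2059  0.0158] ax [ 0.439 -0.033  0.898] tilt 26.1 az -4.3 res 0.0017 along grip 0.1097 perp [-0.0218  0.002   0.0107]
0.026 98 [0.0224 0.0308 0.0344 0.0352]
0.032 55 [0.0328 0.0348 0.0363 0.0369]
0.04 338 [0.0143 0.0297 0.0354 0.0365]
```

View pics/side10.png

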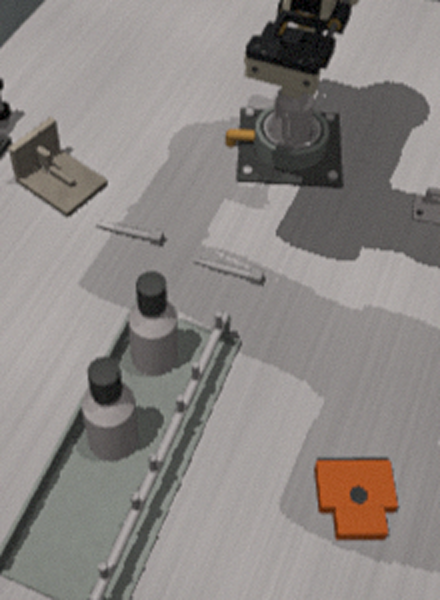

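View pics/top10.png

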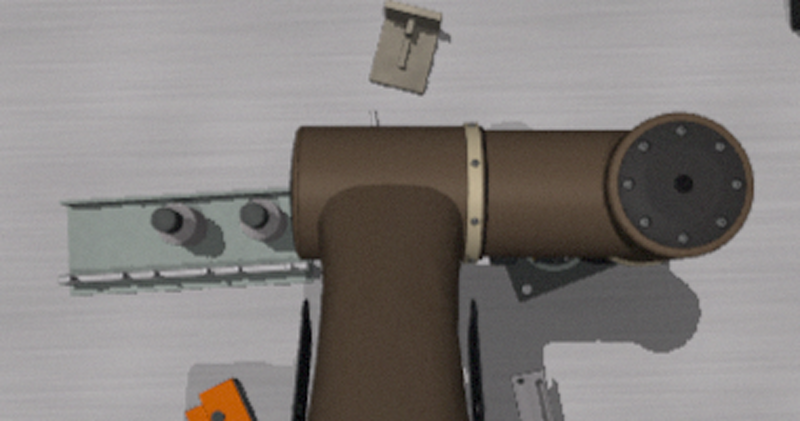

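```bash
python3 - <<'E'
from h import *
g=np.array([.5018,-.2075,.125])
for tag in("9","10"):
    f=cloud(load(f"side{tag}.npz")).reshape(-1,3);f=f[~np.isnan(f[:,0])]
    P=f[(f[:,2]>.044)&(f[:,2]<.1)&(np.hypot(f[:,0]-.501,f[:,1]+.207)<.028)]
    ft=g-[0,0,.115]
    def F(x):
        ax=np.array([x[0],x[1],np.sqrt(1-x[0]**2-x[1]**2)]);return dist(P,g+[x[2],x[3],0]-.115*ax,ax)
    for free in(0,1):
        fun=F if free else (lambda x:F([x[0],x[1],0,0]))
        r=least_squares(fun,[0,0,0,0][:4 if free else 2],loss="soft_l1",f_scale=.001)
        print(tag,len(P),free,"ax deg",np.degrees(r.x[:2]).round(2),"off mm",(1000*r.x[2:]).round(1),"res",np.median(fun(r.x)).round(5))
E
```

```text
9 372 0 ax deg [-0.3   0.09] off mm [] res 0.00076
9 372 1 ax deg [-1.3   0.99] off mm [-1.  1.] res 0.00073
10 359 0 ax deg [-0.98  0.37] off mm [] res 0.00077
10 359 1 ax deg [ 0.69 -0.77] off mm [ 1.8 -1.2] res 0.00078
```

Upright within about 1°, the rim is flush with the housing, the force is steady at about 18 N, and both other flasks are standing. I'll hand it in.

```bash
python3 -c "
from plant import close_job
print(close_job())"; 
```

```text
the job is handed in; nothing more can be done
None
```

The tipped flask is upright in the filler dock ring, pressed down to the bottom and still held. I handed the job in at 15.2 s.

- **First try:** I gripped the flask by its cap and tried to stand it up inside the lane. The foot slid along the floor instead of pivoting.
- **What worked:** I lifted it out, tilted it upright against the outside of the lane's front bar, then carried it over the standing flasks to the ring and pressed it down.

**Last checks:**
- **Ring at its stop:** in the last 1.5 mm step the force rose from 12 to 20 N with almost no travel, then held at about 18 N. The ring rim measured about 35 mm above the table, flush with the housing top at 35–36 mm.
- **Flask upright:** a fit limited to the visible body put it within about 1° of vertical. The general pose fits of that last view disagreed (5.7° and more), most likely because they picked up ring and housing points. I didn't rely on them.
- **Other flasks:** both are still standing in their slots in the final pictures.

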